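# Check the cut bars for length on the V-groove rack

### The job

Check the pupils' sawn steel bars for length: lay every bar on the bench in a V-groove of its own on the checking rack and push each one along until its end touches the stop, then, with all of them against the stop, pull the sprung yellow gauge out to its red 140 mm mark, hold it steady there for two seconds and let it go fully home again. After that take the bars that proved short out to the red scrap tray, leave the full-length ones lying in their grooves against the stop, and do not disturb the file, the square or the cup of scribers standing about.

Things in the scene. Friction and masses are not known exactly. Their poses are not given: they have to be found in the camera images.
- rack: Length-checking rack, fixed: blue base plate with steel V-blocks, a dark end stop across its far end, blue gauge housing behind. Origin on the bench under the middle of the stop's face; x points square through the stop, away from the grooves (and robot), y along the stop, z up. Stop's face x = 0, 46 mm high. Plate x -175 to 0, y -105 to 105, top z = 10. Housing 38 mm wide, 45 high, to x = +200.
- groove_1 (a point): V-groove 1 (rack y = -78 mm): the point on the stop's face where the end centre of a bar lying in it touches, 34.3 mm above the bench. The 90-degree groove runs from here along the rack's -x to x = -160; 26 mm wide at the top, 13 mm deep; its centre is then 34.3 mm up and, against the stop, half a bar's length from this point.
- groove_2 (a point): V-groove 2 (rack y = -34 mm): the point on the stop's face where the end centre of a bar lying in it touches, 34.3 mm above the bench. Otherwise as groove 1; grooves are 44 mm apart but 68 mm between 2 and 3.
- groove_3 (a point): V-groove 3 (rack y = 34 mm): the point on the stop's face where the end centre of a bar lying in it touches, 34.3 mm above the bench. Otherwise as groove 1; grooves are 44 mm apart but 68 mm between 2 and 3.
- groove_4 (a point): V-groove 4 (rack y = 78 mm): the point on the stop's face where the end centre of a bar lying in it touches, 34.3 mm above the bench. Otherwise as groove 1; grooves are 44 mm apart but 68 mm between 2 and 3.
- finger_gap (a point): Middle of the open gap between the two rows of V-blocks, on the base plate 10 mm above the bench. V-block tops are 36 mm above the bench; they fill rack x = -6 to -36 and x = -100 to -160 mm (nearly the full width). In the gap (x = -36 to -100) fingers can reach down beside a bar. Axes as the rack's.
- gauge (a joint): How far the gauge is pulled out, m: 0 fully home, pulled along the rack's -x, end of travel 0.170. At 0.145 the red mark on the blade is level with the stop's face and the cross head's red line stands 140 mm from that face: the 140 mm mark; within 4 mm is right. A spring pulls it home, 3 N at home rising to 7 N at the mark; let go, it runs home by itself.
- gauge_knob (a point): Middle of the gauge's knob: upright black round knob, 22 mm diameter, from 52 to 82 mm above the bench (this point at 67 mm), on the middle of the cross head. At home it stands 5 mm behind the stop's face (rack x = +5, y = 0), over the stop; it travels with the gauge along the rack's -x.
- cross_head (a point): Middle of the top of the gauge's cross head (red line along it): flat aluminium bar 14 mm wide (rack x), 190 mm long (y), 47.5 to 52.5 mm above the bench, so it passes 5 mm above bars in the grooves. It rides on the end of the flat yellow graduated blade (22 mm wide, top 39.5 mm up) that comes out through the middle of the stop along rack y = 0.
- full_a_center (a point): First full-length bar: plain round steel bar, 16 mm diameter and 140 mm long (the full length); may be absent. This point is its centre, 8 mm above what it lies on; x runs along the bar, either end is the same. About 220 g.
- full_b_center (a point): Second full-length bar: plain round steel bar, 16 mm diameter and 140 mm long (the full length); may be absent. This point is its centre, 8 mm above what it lies on; x runs along the bar, either end is the same. About 220 g.
- short_a_center (a point): First short bar: plain round steel bar, 16 mm diameter and 118 mm long (cut 22 mm short). This point is its centre, 8 mm above what it lies on; x runs along the bar, either end is the same. About 186 g.
- short_b_center (a point): Second short bar: plain round steel bar, 16 mm diameter and 118 mm long (cut 22 mm short). This point is its centre, 8 mm above what it lies on; x runs along the bar, either end is the same. About 186 g.
- tray: Red open scrap tray, fixed: 200 mm (x) by 150 mm (y) outside, 40 mm high, walls and floor 5 mm. Origin at the centre of its underside.
- file: Bystander: flat file, 300 mm long with a yellow handle, lying flat, 26 mm high. Origin under its middle.
- square: Bystander: engineer's square, dark stock 110 mm, blade 130 mm, lying flat, 18 mm high. Origin under the middle of the stock.
- cup: Bystander: aluminium cup of scribers, 76 mm wide, 100 mm high (scribers to 155 mm). Origin under its middle.
Things that resemble listed ones, but are neither listed nor needed, are in the scene too. Leave any blue or pink look-alike of the part that bears short_b_center alone.

How it is judged:
By the outcome, as a careful person would: the job done as asked, in the order asked, and still so for the second after the job is handed in, with the robot touching nothing.
Of full_a, full_b only 1 to 2 are there at a start; the rules pass over those that are not, and their reading is None.
At some moment in a run one of full_a, full_b, short_a, short_b may be knocked a few centimetres aside while the robot is not near it.
Once in a run the grip may slacken for a moment while it holds something.
It also fails if it takes over 210 s, if anything falls off the work surface, if the arm or the gripper's body presses on something with over 40 N, if the wrist force passes 120 N, or if a joint passes its speed limit or range.

### The arm

A 7-joint arm with a two-finger parallel gripper is mounted at the origin on the work surface. World frame = base frame: x ahead of the robot, y to its left, z up, the work surface at z = 0. Lengths are in m, angles in rad, forces in N, time in s.
With the tool pointing down it reaches from about 0.35 to 0.9 m from the base axis. Payload 7.2 kg.
Tool frame: the origin (TCP) lies on the centre line of the jaws, within the pads' length; the fingertips stand 25 mm ahead of it and the grasp point (between the pads) lies 6 mm ahead of it; z points along the fingers, y is the direction in which the jaws open and shut (so a half turn about z gives the same grasp; the last joint's range is limited). The gripper opens to 88 mm and grips with 3 to 60 N. Pads are 20 mm wide; open, the fingers measure 115 mm over their backs; the gripper's body (75 mm by 178 mm) begins 61 mm behind the grasp point.
Start: joints at [-1.354, 0.411, -0.013, 1.596, 0.006, 1.134, -0.082], TCP at [0.176, 0.6, 0.248] pointing down, gripper open.
Joint ranges: [-2.95, 2.95], [-0.29, 1.99], [-1.47, 1.44], [0.14, 2.54], [-1.03, 4.17], [0.13, 1.85], [-2.86, 2.86]. Speed limits (rad/s): [2.39, 2.39, 3.01, 3.01, 3.14, 3.14, 3.14].

### API

Orientations are given as a rotation vector (axis times angle).
In Python, from bench import bot gives the robot as it stands.
- The arm moves only by the shell command python3 -m jog 'ROWS' [FORCE]. ROWS is JSON, a list that holds one entry, the list of rows, each a list of 5 numbers: the shift along the tool's x, y, z each as a share of 200 mm, from -1 to 1, then the turn about the tool's z as a share of 90 degrees, from -1 to 1, then the opening in per cent of the stroke, from 0 (shut) to 100 (fully open). In form: [[[tx, ty, tz, yaw, grip], ...]]. A call has 1 to 12 rows; each row is the pose to reach, as a shift and turn from the pose measured when the call began, along the tool's axes at that moment; what a row does not reach only later rows make up. A row lasts 1/12 s, in which the tool goes at most 41.7 mm and 7.16 degrees, less where a joint would pass 70% of its speed; a pose out of reach is approached as far as the arm can. A call with a number of a shift or a turn outside -1 to 1 is refused whole. A call with a gripper value outside its range is refused whole. The fingers move at their own pace and stop on an object; FORCE is the grip in N (left out, the last holds). Time passes only in rows, so rows that repeat a pose let the fingers close. It gives the time, the measured TCP pose, the force and the opening at its end, in the units of the state.
- bot.get_state(): the state, without advancing time (a new reading comes with each control period).
- bot.grab_frame(name): name is "side" or "top"; returns a dict with "frame" (384x512x3 uint8, red, green, blue), "range_z" (384x512 float32, m along the optical axis (not along the pixel's ray), 0 where there is no reading), "fx", "fy", "cx", "cy" (pixels), "R" (3x3) and "t" (3): a world point X has camera coordinates R X + t. Camera axes: x right, y down, z forward; pixel columns grow to the right and rows downward; lengths in m; the calibration is good to about 2 mm. A picture is of the moment at which its call begins.
- bot.finish_job(): hands the job in, once; it reports no verdict.
The state is a dict: "time_s": time; "joints": joint angles; "qvel": joint speeds; "joint_efforts": joint torques, N m; "position": TCP position; "tcp_rot": TCP orientation; "wrist_force": force on the tool from outside, world axes, zero at the start; "wrist_torque": the same for the moment, N m; "opening": finger opening in m.
Only numpy, scipy, OpenCV 4.12 (cv2) and the standard library are available. Lean on these libraries where they do the work, as an engineer would, in place of code of your own. Each camera call takes 0.05 s, during which the arm holds its last target. There are 200 camera calls.

## Working session

There is one attempt and no reset: what is moved stays moved. The work goes in short steps, Python scripts to look and compute and a shell command to move; the robot and the scene stay as the last step left them, time stands still between calls to the robot, and variables do not carry over. Pictures are saved under pics/ and viewed, about 12 in all and at most 16, crops included, and the job is handed in when it is done.

```bash
mkdir -p pics; ls
python3 - <<'E'
from bench import bot
import cv2,numpy as np
s=bot.get_state(); print({k:np.round(v,3).tolist() for k,v in s.items()})
for n in("top","side"):
    f=bot.grab_frame(n); cv2.imwrite(f"pics/{n}0.png",f["frame"][:,:,::-1])
    print(n,f["fx"],f["fy"],f["cx"],f["cy"],np.round(f["R"],3).tolist(),np.round(f["t"],3).tolist())
E
```

```text
pics
{'time_s': 0.0, 'joints': [-1.354, 0.412, -0.013, 1.597, 0.006, 1.134, -0.082], 'qvel': [0.001, -0.0, 0.001, 0.001, 0.0, 0.001, 0.002], 'joint_efforts': [-0.0, -58.796, 0.642, -29.107, -0.054, 0.019, 0.0], 'position': [0.176, 0.599, 0.247], 'tcp_rot': [-0.446, -3.11, 0.003], 'wrist_force': [0.172, 0.323, -0.01], 'wrist_torque': [-0.036, 0.039, -0.038], 'opening': 0.088}
top 401.95272185804464 401.95272185804464 254.6914275801931 194.82648497253135 [[0.022, -1.0, -0.007], [-0.998, -0.022, -0.057], [0.056, 0.008, -0.998]] [-0.03, 0.468, 1.092]
side 435.1372912121897 435.1372912121897 256.28878012430994 194.28460320826514 [[0.993, -0.121, -0.003], [-0.085, -0.674, -0.734], [0.087, 0.729, -0.679]] [-0.475, 0.081, 1.481]
```

View pics/top0.png

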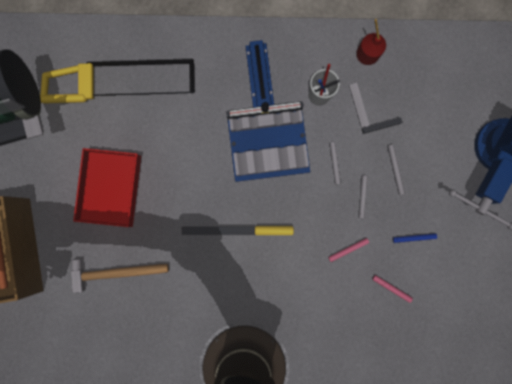

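View pics/side0.png

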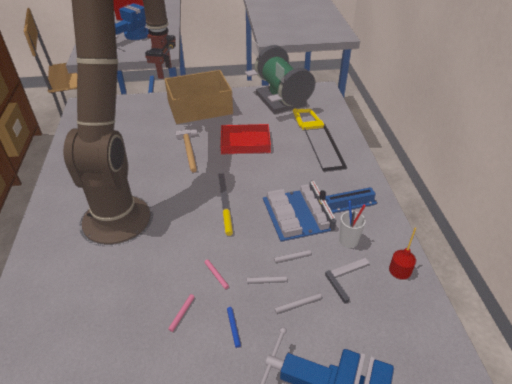

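The top view shows three plain steel bars at about (335,163), (363,196) and (396,169); the last is longest, so it should be the full-length one. The rack is at (268,140), the tray at (108,187), and the pink and blue look-alikes are at (349,248), (393,288) and (415,238). The tap wrench (475,205) and the square (383,120) aren't bars. Next I'll measure and enlarge to confirm.

```bash
cat > h.py <<'E'
from bench import bot
import cv2, numpy as np
from scipy.spatial.transform import Rotation as Ro
def proj(f,X):
    c=np.atleast_2d(X)@np.array(f["R"]).T+f["t"]
    return np.c_[f["fx"]*c[:,0]/c[:,2]+f["cx"],f["fy"]*c[:,1]/c[:,2]+f["cy"]]
def onplane(f,uv,z):
    uv=np.atleast_2d(uv).astype(float)
    d=np.c_[(uv[:,0]-f["cx"])/f["fx"],(uv[:,1]-f["cy"])/f["fy"],np.ones(len(uv))]@np.array(f["R"])
    o=-np.array(f["R"]).T@f["t"]
    return o+d*((z-o[2])/d[:,2])[:,None]
def cloud(f):
    v,u=np.mgrid[:384,:512]; z=f["range_z"]
    c=np.stack([(u-f["cx"])/f["fx"]*z,(v-f["cy"])/f["fy"]*z,z],-1)
    return (c-f["t"])@np.array(f["R"])
def bars(f,boxes,hi=0.016):
    """bar fit in (u0,v0,u1,v1) boxes: centre, yaw deg, length"""
    g=f["frame"].astype(int); P=cloud(f); out=[]
    for b in boxes:
        u0,v0,u1,v1=b; sub=g[v0:v1,u0:u1].mean(-1); bg=np.median(sub)
        m=np.abs(sub-bg)>25; n,l,st,_=cv2.connectedComponentsWithStats(m.astype(np.uint8))
        k=1+np.argmax(st[1:,4]); v,u=np.nonzero(l==k)
        w=onplane(f,np.c_[u+u0,v+v0],0.010)[:,:2]; (c,(a,bb),an)=cv2.minAreaRect((w*1000).astype(np.float32))
        q=np.linalg.svd(w-w.mean(0),full_matrices=False)[2][0]
        t=(w-w.mean(0))@q
        zz=P[v+v0,u+u0,2]
        out.append((w.mean(0).round(4),round(float(np.degrees(np.arctan2(q[1],q[0])))%180,1),round(float(np.ptp(t)),4),round(float(np.median(zz)),4),len(v)))
    return out
def go(x,y,z,yaw=None,point="tcp"):
    """shares to reach world TCP x,y,z with tool y axis (jaw direction) at world angle yaw deg (mod 180)"""
    s=bot.get_state(); R=Ro.from_rotvec(s["tcp_rot"]).as_matrix()
    d=R.T@(np.array([x,y,z])-s["position"])/0.2
    cur=np.degrees(np.arctan2(R[1,1],R[0,1]))
    t=0 if yaw is None else -((yaw-cur+90)%180-90)/90   # tool z down
    print("shift",d.round(3),"turn",round(t,3),"| pos",np.round(s["position"],4),"jawyaw",round(cur,1),"tilt",R[:,2].round(3),"q7",round(s["joints"][6],2),"F",np.round(s["wrist_force"],1),"op",round(s["opening"],4),"t",round(s["time_s"],1))
E
python3 - <<'E'
from h import *
f=bot.grab_frame("top"); g=f["frame"]
c=g[80:230,220:420]; cv2.imwrite("pics/c1.png",cv2.resize(c[:,:,::-1],None,fx=4,fy=4,interpolation=cv2.INTER_CUBIC))
for r in bars(f,[(322,138,347,190),(352,171,375,222),(383,140,412,198)]): print(r)
P=cloud(f)
for uv in [(280,210),(250,175),(270,138),(268,106),(270,162),(265,60),(108,187),(335,163)]: print(uv,P[uv[1],uv[0]].round(4))
# plate by blue
hsv=cv2.cvtColor(g,cv2.COLOR_RGB2HSV); 
red=cv2.inRange(hsv,(0,150,60),(8,255,255))+cv2.inRange(hsv,(172,150,60),(180,255,255)); red[:, 160:]=0
v,u=np.nonzero(red); w=onplane(f,np.c_[u,v],0.04); print("tray",cv2.minAreaRect((w[:,:2]*1000).astype(np.float32)))
go(0.3,0.3,0.25,0)
E
```

```text
(array([ 0.5809, -0.2366]), 0.6, 0.0056, 0.0164, 3)
(array([ 0.4995, -0.3201]), 0.4, 0.0276, 0.0177, 11)
(array([ 0.5389, -0.4108]), 13.6, 0.0536, 0.0176, 22)
(280, 210) [ 0.4284 -0.0903  0.0039]
(250, 175) [ 0.523  -0.0053  0.0104]
(270, 138) [ 0.6264 -0.0583  0.0155]
(268, 106) [ 0.6971 -0.0496  0.0827]
(270, 162) [ 0.5567 -0.0591  0.0371]
(265, 60) [ 0.8482 -0.04    0.0105]
(108, 187) [0.4813 0.387  0.0091]
(335, 163) [ 0.561  -0.2389  0.0136]
tray ((425.2327880859375, 487.58465576171875), (239.42739868164062, 464.6690368652344), 26.796344757080078)
shift [-1.018 -1.262 -0.013] turn 0.819 | pos [0.1755 0.5995 0.247 ] jawyaw 73.7 tilt [-0.    -0.001 -1.   ] q7 -0.08 F [-0.1  0.5  1. ] op 0.0881 t 0.1
```

View pics/c1.png

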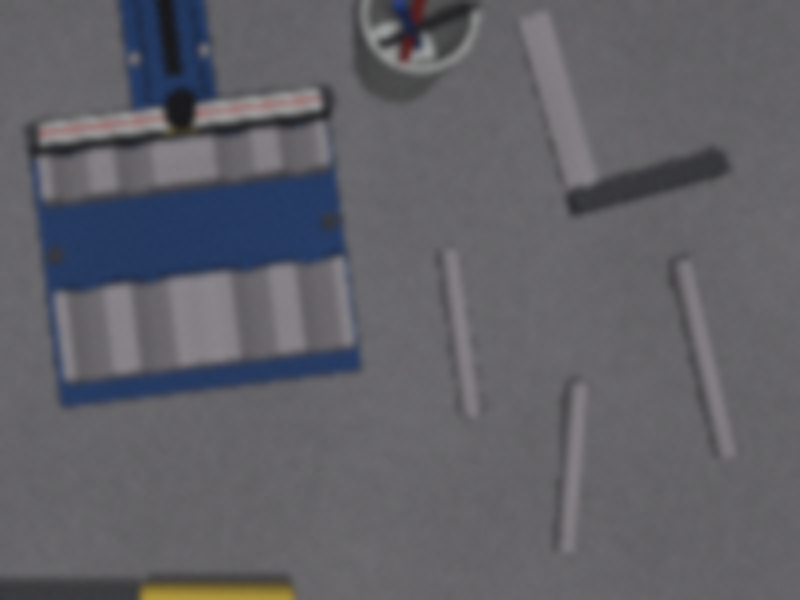

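The crop shows the three grey bars at crop (450,252)-(472,414), (577,382)-(568,550) and (684,262)-(728,455). The last is the longest, so full; the other two are short. The rack plate's near edge runs (62,405)-(358,368), and the knob is at (180,107).

```bash
sed -i 's/>25/>14/' h.py
python3 - <<'E'
from h import *
f=bot.grab_frame("top")
c=lambda p:(np.array(p,float)/4+[219.6,79.6])
for n,a,b in [("A",(450,252),(472,414)),("B",(577,382),(568,550)),("C",(684,262),(728,455))]:
    w=onplane(f,[c(a),c(b)],0.010)[:,:2]; d=w[0]-w[1]
    print(n,w.mean(0).round(4),np.linalg.norm(d).round(4),np.degrees(np.arctan2(d[1],d[0])).round(1))
for r in bars(f,[(322,138,347,190),(352,171,375,222),(383,140,412,198)]): print(r)
bl,br=onplane(f,[c((62,405)),c((358,368))],0.010)[:,:2]
l,r=onplane(f,[c((40,133)),c((322,98))],0.0525)[:,:2]
k=onplane(f,c((180,107)),0.082)[0,:2]
for n,a,b in(("edge",bl,br),("line",l,r)):
    d=a-b; th=np.arctan2(-d[0],d[1]); print(n,np.linalg.norm(d).round(4),"mid",((a+b)/2).round(4),"th",np.degrees(th).round(2))
    ex=np.array([np.cos(th),np.sin(th)]); print(" origin:",((a+b)/2+(0.175*ex if n=="edge" else -0.005*ex)).round(4),"from knob",(k-.005*ex).round(4))
# tray and side view check of origin
g=f["frame"];red=cv2.inRange(g,(90,0,0),(255,60,60));red[:,160:]=0;red[:130]=0;red[240:]=0
v,u=np.nonzero(red); w=onplane(f,np.c_[u,v],0.04); print("tray",cv2.minAreaRect((w[:,:2]*1000).astype(np.float32)))
s=bot.grab_frame("side"); print(s["frame"].shape); cv2.imwrite("pics/s1.png",cv2.resize(s["frame"][170:330,200:400,::-1],None,fx=4,fy=4,interpolation=cv2.INTER_CUBIC))
np.save
E
```

```text
A [ 0.5621 -0.2391] 0.1136 8.3
B [ 0.4717 -0.3168] 0.116 -2.6
C [ 0.5481 -0.4081] 0.1367 12.9
(array([ 0.562 , -0.2398]), 8.3, 0.1123, 0.0171, 106)
(array([ 0.469, -0.318]), 175.8, 0.1137, 0.0171, 119)
(array([ 0.5465, -0.4092]), 13.0, 0.1333, 0.0174, 139)
edge 0.2061 mid [ 0.521  -0.0664] th 8.4
 origin: [ 0.6941 -0.0409] from knob [ 0.6912 -0.0415]
line 0.1906 mid [ 0.6987 -0.0419] th 8.35
 origin: [ 0.6937 -0.0426] from knob [ 0.6912 -0.0415]
tray ((484.8938293457031, 383.21405029296875), (151.82411193847656, 190.6240234375), 85.12799072265625)
(384, 512, 3)
```

View pics/s1.png

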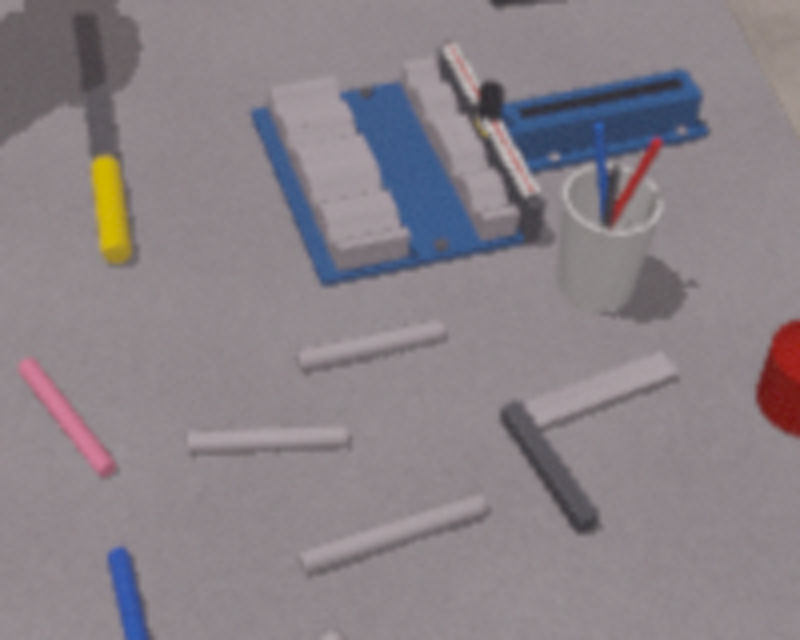

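Only three grey bars exist, and C, measured at about 137 mm against 114 and 116, is the full one. The two short ones are A and B. The rack origin is about (0.6935,-0.042) at 8.4°. I'm starting to move toward A.

```bash
python3 -c "
from h import *
go(.562,-.239,.2,98.4)"
```

```text
shift [-3.032 -3.481  0.239] turn -0.275 | pos [0.1756 0.5996 0.2473] jawyaw 73.7 tilt [-0.    -0.001 -1.   ] q7 -0.08 F [-0.1 -0.2  0.8] op 0.0876 t 0.2
```

```bash
python3 -m jog '[[[-0.87,-1,0,-0.27,60],[-0.87,-1,0,-0.27,60],[-0.87,-1,0,-0.27,60],[-0.87,-1,0,-0.27,60],[-0.87,-1,0,-0.27,60],[-0.87,-1,0,-0.27,60],[-0.87,-1,0,-0.27,60],[-0.87,-1,0,-0.27,60]]]' 40; python3 -c "
from h import *
go(.562,-.239,.2,98.4)"
```

```text
time_s: 0.92
position: [0.2885, 0.3549, 0.2478]
tcp_rot: [-0.209, 3.134, -0.002]
wrist_force: [0.2, 0.2, 0.3]
opening: 0.0528
shift [-0.96  -3.124  0.244] turn -0.008 | pos [0.2885 0.3549 0.2478] jawyaw 97.6 tilt [ 0.001 -0.001 -1.   ] q7 0.71 F [0.2 0.2 0.3] op 0.0528 t 0.9
```

```bash
M='python3 -m jog'; python3 -m jog '[[[-0.32,-1,0,0,60],[-0.32,-1,0,0,60],[-0.32,-1,0,0,60],[-0.32,-1,0,0,60],[-0.32,-1,0,0,60],[-0.32,-1,0,0,60],[-0.32,-1,0,0,60]]]'>/dev/null; python3 -m jog '[[[-0.32,-1,0,0,60],[-0.32,-1,0,0,60],[-0.32,-1,0,0,60],[-0.32,-1,0,0,60],[-0.32,-1,0,0,60],[-0.32,-1,0,0,60],[-0.32,-1,0,0,60]]]'>/dev/null
python3 -m jog '[[[-0.32,-1,0.2,0,60],[-0.32,-1,0.2,0,60],[-0.32,-1,0.2,0,60],[-0.32,-1,0.2,0,60],[-0.32,-1,0.2,0,60],[-0.32,-1,0.2,0,60],[-0.32,-1,0.2,0,60]]]'; python3 -c "
from h import *
go(.562,-.239,.1,98.4)"
```

```text
time_s: 2.67
position: [0.5596, -0.2155, 0.2072]
tcp_rot: [0.199, -3.134, 0.002]
wrist_force: [0.3, 0.4, 0.6]
opening: 0.0525
shift [ 0.003 -0.117  0.536] turn -0.013 | pos [ 0.5596 -0.2155  0.2072] jawyaw 97.3 tilt [-0.001 -0.001 -1.   ] q7 2.2 F [0.3 0.4 0.6] op 0.0525 t 2.7
```

```bash
python3 -m jog '[[[0,-0.12,0.5,-0.01,60],[0,-0.12,0.5,-0.01,60],[0,-0.12,0.5,-0.01,60],[0,-0.12,0.5,-0.01,60],[0,-0.12,0.7,-0.01,60],[0,-0.12,0.89,-0.01,60],[0,-0.12,0.89,-0.01,60]]]'; python3 -c "
from h import *
f=bot.grab_frame('side'); cv2.imwrite('pics/s2.png',cv2.resize(f['frame'][200:320,220:380,::-1],None,fx=4,fy=4,interpolation=cv2.INTER_CUBIC))
go(.562,-.239,.029,98.4)"
```

```text
time_s: 3.25
position: [0.5641, -0.2359, 0.0274]
tcp_rot: [0.229, -3.133, -0.001]
wrist_force: [-0.8, 0.4, 0.4]
opening: 0.0523
shift [ 0.01  -0.013 -0.   ] turn -0.001 | pos [ 0.5636 -0.2361  0.029 ] jawyaw 98.3 tilt [-0.001  0.001 -1.   ] q7 2.36 F [-0.4  0.4  0.7] op 0.0525 t 3.3
```

View pics/s2.png

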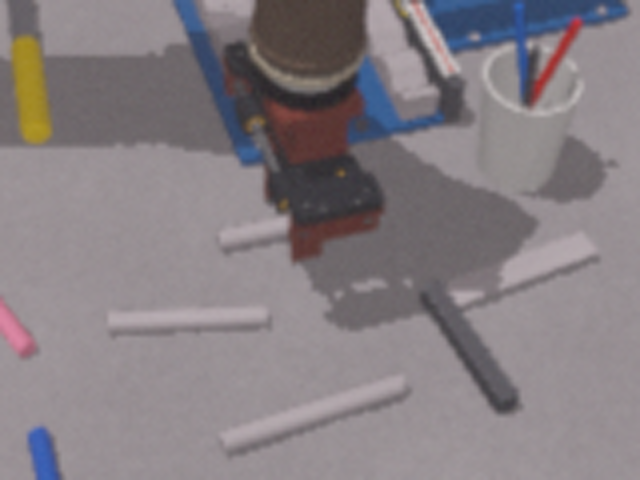

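The fingers straddle bar A around (300,230), with the bar's left end visible at (225,240). I'll close and lift.

```bash
python3 -m jog '[[[0.01,-0.01,0,0,0],[0.01,-0.01,0,0,0],[0.01,-0.01,0,0,0],[0.01,-0.01,0,0,0],[0.01,-0.01,0,0,0],[0.01,-0.01,0,0,0],[0.01,-0.01,0,0,0],[0.01,-0.01,-0.2,0,0],[0.01,-0.01,-0.4,0,0],[0.01,-0.01,-0.4,0,0]]]' 40
cat >> h.py <<'E'
TH=np.radians(8.4); O=np.array([.6935,-.042])
def rack(x,y): return O+x*np.array([np.cos(TH),np.sin(TH)])+y*np.array([-np.sin(TH),np.cos(TH)])
def gor(x,y,z,yaw=98.4):
    w=rack(x,y); go(w[0],w[1],z,yaw)
    s=bot.get_state(); d=np.array(s["position"][:2])-O
    print("rack TCP now",(d@[np.cos(TH),np.sin(TH)]).round(4),(d@[-np.sin(TH),np.cos(TH)]).round(4))
E
python3 -c "
from h import *
gor(-.067,-.034,.11)"
```

```text
time_s: 4.13
position: [0.565, -0.2406, 0.1154]
tcp_rot: [-0.226, 3.127, -0.004]
wrist_force: [1.2, -1.4, -1.6]
opening: 0.0151
shift [-0.444  0.72   0.027] turn -0.001 | pos [ 0.565  -0.2406  0.1154] jawyaw 98.3 tilt [ 0.007 -0.002 -1.   ] q7 2.31 F [ 1.2 -1.4 -1.6] op 0.0151 t 4.1
rack TCP now -0.1562 -0.1777
```

```bash
python3 -m jog '[[[-0.1,0.16,0.03,0,0],[-0.2,0.32,0.03,0,0],[-0.3,0.5,0.03,0,0],[-0.4,0.65,0.03,0,0],[-0.44,0.72,0.03,0,0],[-0.44,0.72,0.03,0,0],[-0.44,0.72,0.03,0,0],[-0.44,0.72,0.03,0,0]]]'
python3 -c "
from h import *
f=bot.grab_frame('top'); cv2.imwrite('pics/t2.png',cv2.resize(f['frame'][80:200,210:370,::-1],None,fx=4,fy=4,interpolation=cv2.INTER_CUBIC))
gor(-.067,-.034,.0565)"
```

```text
time_s: 4.8
position: [0.6306, -0.0871, 0.1091]
tcp_rot: [-0.224, 3.128, -0.006]
wrist_force: [0.0, -0.8, -2.1]
opening: 0.0149
shift [-0.008  0.011  0.264] turn -0.003 | pos [ 0.6306 -0.0876  0.1093] jawyaw 98.1 tilt [ 0.006 -0.003 -1.   ] q7 2.04 F [-0.7 -1.2 -2.3] op 0.0148 t 4.8
rack TCP now -0.0689 -0.0359
```

View pics/t2.png

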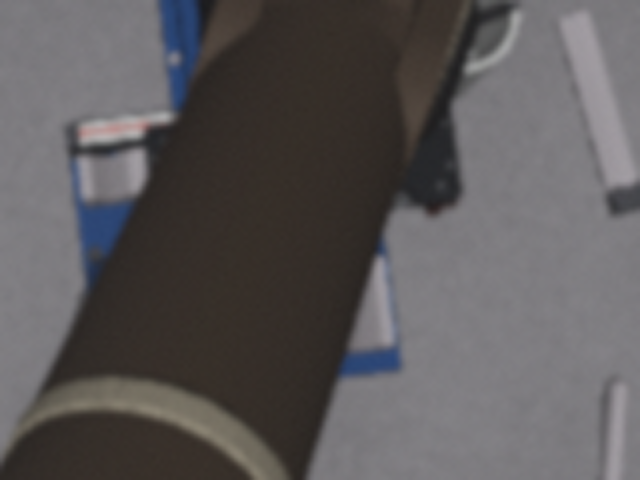

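The arm hides the rack from above, so I'll lower and watch the force instead.

```bash
python3 -m jog '[[[-0.01,0.01,0.1,0,0],[-0.01,0.01,0.18,0,0],[-0.01,0.01,0.23,0,0],[-0.01,0.01,0.25,0,0],[-0.01,0.01,0.26,0,0],[-0.01,0.01,0.26,0,0]]]'
python3 -c "
from h import *
gor(-.057,-.034,.0553)"
```

```text
time_s: 5.35
position: [0.6325, -0.0862, 0.0574]
tcp_rot: [-0.221, 3.128, -0.006]
wrist_force: [0.3, -0.4, -1.9]
opening: 0.0148
shift [-0.049  0.004  0.011] turn -0.004 | pos [ 0.6325 -0.0862  0.0574] jawyaw 98.1 tilt [ 0.006 -0.003 -1.   ] q7 2.07 F [ 0.3 -0.4 -1.9] op 0.0148 t 5.3
rack TCP now -0.0668 -0.0348
```

```bash
python3 -c "
from h import *
f=bot.grab_frame('side'); cv2.imwrite('pics/s3.png',cv2.resize(f['frame'][160:270,240:400,::-1],None,fx=4,fy=4,interpolation=cv2.INTER_CUBIC))"
```

```text
(no output)
```

View pics/s3.png

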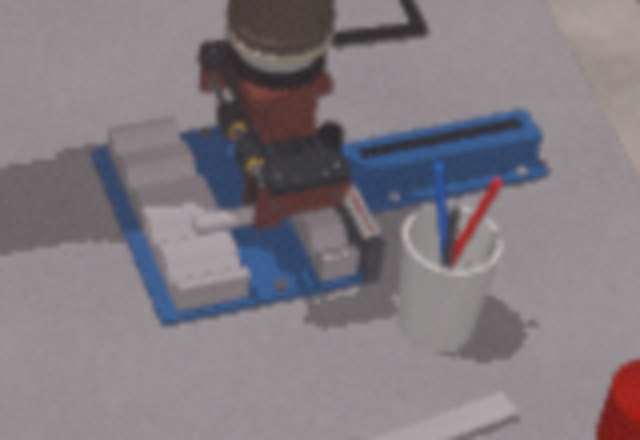

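The bar's rear end at (205,220) lies over groove 2 between the V-block ridges. I'll seat it, then push toward the stop.

```bash
python3 -m jog '[[[0,0,0.01,0,0],[0,0,0.015,0,0],[0,0,0.015,0,0]]]';python3 -m jog '[[[-0.015,0,0,0,0],[-0.03,0,0,0,0],[-0.045,0,0,0,0],[-0.045,0,0,0,0]]]'; python3 -c "
from h import *
gor(-.057,-.034,.0553)"
```

```text
time_s: 5.65
position: [0.6337, -0.0857, 0.0564]
tcp_rot: [-0.222, 3.125, -0.005]
wrist_force: [-4.0, 2.0, 6.0]
opening: 0.0151
time_s: 5.98
position: [0.6401, -0.0848, 0.057]
tcp_rot: [-0.221, 3.131, -0.003]
wrist_force: [-12.8, 1.3, 12.4]
opening: 0.0148
shift [-0.01   0.003  0.008] turn -0.004 | pos [ 0.6401 -0.0848  0.057 ] jawyaw 98.1 tilt [ 0.003 -0.002 -1.   ] q7 2.06 F [-12.8   1.3  12.4] op 0.0148 t 6.0
rack TCP now -0.0591 -0.0345
```

```bash
python3 -m jog '[[[0,0,0,0,25],[0,0,0,0,25],[0,0,0,0,25],[0,0,0,0,25]]]';python3 -m jog '[[[0,0,0,0,0],[0,0,0,0,0],[0,0,0,0,0],[0,0,0,0,0]]]' 15; python3 -m jog '[[[-0.01,0,0,0,0],[-0.02,0,0,0,0],[-0.03,0,0,0,0],[-0.03,0,0,0,0]]]'; python3 -c "
from h import *
gor(-.057,-.034,.0553)"
```

```text
time_s: 6.32
position: [0.6407, -0.0848, 0.0571]
tcp_rot: [-0.221, 3.13, -0.004]
wrist_force: [0.1, -0.8, -0.2]
opening: 0.022
time_s: 6.65
position: [0.641, -0.0839, 0.0571]
tcp_rot: [-0.222, 3.129, -0.002]
wrist_force: [0.2, 3.2, 0.7]
opening: 0.0154
time_s: 6.98
position: [0.643, -0.0836, 0.0567]
tcp_rot: [0.221, -3.13, 0.0]
wrist_force: [-13.8, 1.3, 11.8]
opening: 0.0154
shift [ 0.005 -0.001  0.007] turn -0.004 | pos [ 0.643  -0.0836  0.0567] jawyaw 98.1 tilt [-0.004 -0.    -1.   ] q7 2.06 F [-13.8   1.3  11.8] op 0.0154 t 7.0
rack TCP now -0.0561 -0.0338
```

Contact with the stop is clear. I'll release, lift and move to B.

```bash
python3 -m jog '[[[0,0,0,0,35],[0,0,0,0,35],[0,0,0,0,35],[0,0,-0.2,0,35],[0,0,-0.4,0,35],[0,0,-0.5,0,35],[0,0,-0.5,0,35]]]' 40; python3 -c "
from h import *
go(.470,-.3175,.12,86.8)"
```

```text
time_s: 7.57
position: [0.6466, -0.0847, 0.1623]
tcp_rot: [-0.22, 3.129, -0.003]
wrist_force: [0.6, -1.2, -0.3]
opening: 0.0307
shift [ 1.038 -1.028  0.208] turn 0.125 | pos [ 0.6466 -0.0847  0.1623] jawyaw 98.0 tilt [ 0.005 -0.001 -1.   ] q7 2.01 F [ 0.6 -1.2 -0.3] op 0.0307 t 7.6
```

```bash
python3 -m jog '[[[1,-1,0,0.12,60],[1,-1,0,0.12,60],[1,-1,0,0.12,60],[1,-1,0,0.12,60],[1,-1,0,0.12,60],[1,-1,0,0.12,60],[1,-1,0,0.12,60],[1,-1,0.2,0.12,60],[1,-1,0.2,0.12,60]]]' 40; python3 -c "
from h import *
f=bot.grab_frame('top'); cv2.imwrite('pics/t3.png',cv2.resize(f['frame'][80:230,220:420,::-1],None,fx=4,fy=4,interpolation=cv2.INTER_CUBIC))
go(.470,-.3175,.029,86.8)"
```

```text
time_s: 8.32
position: [0.4732, -0.3114, 0.1171]
tcp_rot: [-0.082, -3.14, -0.0]
wrist_force: [-1.1, 1.5, -1.1]
opening: 0.0531
shift [ 0.022 -0.038  0.449] turn 0.004 | pos [ 0.4747 -0.3103  0.1189] jawyaw 87.1 tilt [ 0.     0.001 -1.   ] q7 2.33 F [-0.2  0.4  0.2] op 0.0529 t 8.4
```

View pics/t3.png

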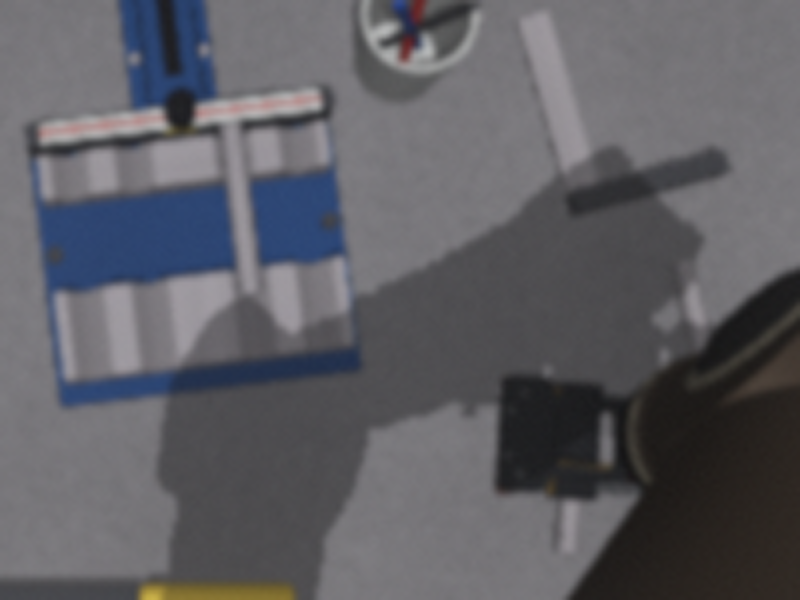

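Bar A lies in groove 2 against the stop (it runs under the cross head at (232,125)). B's lower end is still at (567,550). Descending on B.

```bash
python3 -m jog '[[[0.02,-0.04,0.15,0,60],[0.02,-0.04,0.3,0,60],[0.02,-0.04,0.4,0,60],[0.02,-0.04,0.45,0,60],[0.02,-0.04,0.45,0,60],[0.02,-0.04,0.45,0,60]]]'; python3 -m jog '[[[0,0,0,0,0],[0,0,0,0,0],[0,0,0,0,0],[0,0,0,0,0],[0,0,0,0,0],[0,0,0,0,0],[0,0,-0.1,0,0],[0,0,-0.2,0,0],[0,0,-0.4,0,0],[0,0,-0.5,0,0],[0,0,-0.5,0,0]]]' 40; python3 -c "
from h import *
f=bot.grab_frame('side'); cv2.imwrite('pics/s4.png',cv2.resize(f['frame'][190:320,200:380,::-1],None,fx=4,fy=4,interpolation=cv2.INTER_CUBIC))
gor(-.067,.034,.13)"
```

```text
time_s: 8.87
position: [0.4712, -0.3178, 0.0295]
tcp_rot: [0.077, 3.14, 0.001]
wrist_force: [0.4, -0.4, 1.3]
opening: 0.0526
time_s: 9.78
position: [0.4729, -0.3195, 0.1337]
tcp_rot: [0.077, 3.134, -0.003]
wrist_force: [0.5, -0.3, -1.5]
opening: 0.0148
shift [-0.676  1.536  0.009] turn -0.124 | pos [ 0.4721 -0.3185  0.1314] jawyaw 87.2 tilt [ 0.004 -0.001 -1.   ] q7 2.34 F [-0.7  0.6 -1.6] op 0.0154 t 9.8
rack TCP now -0.2594 -0.2412
```

View pics/s4.png

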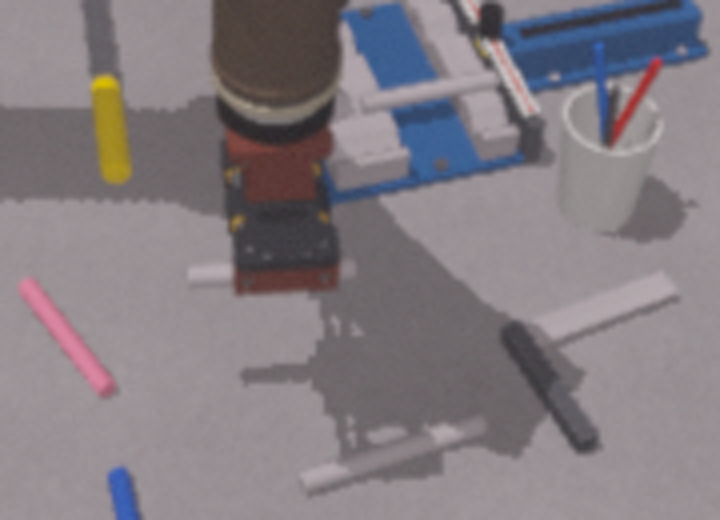

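B is held, with its ends at (188,273) and (352,268). A sits in groove 2 and C is undisturbed at (395,455). Carrying B to groove 3.

```bash
python3 -m jog '[[[-0.1,0.16,0,-0.03,0],[-0.2,0.33,0,-0.06,0],[-0.3,0.5,0,-0.1,0],[-0.4,0.7,0,-0.12,0],[-0.45,0.85,0,-0.12,0],[-0.5,1,0,-0.12,0],[-0.5,1,0,-0.12,0]]]' 40; python3 -c "
from h import *
gor(-.069,.034,.12)"
```

```text
time_s: 10.42
position: [0.5834, -0.1145, 0.1291]
tcp_rot: [-0.234, 3.131, 0.006]
wrist_force: [0.6, 1.7, -1.3]
opening: 0.0155
shift [-0.254  0.448  0.048] turn 0.002 | pos [ 0.5834 -0.1145  0.1291] jawyaw 98.6 tilt [ 0.002  0.004 -1.   ] q7 2.1 F [ 0.6  1.7 -1.3] op 0.0155 t 10.4
rack TCP now -0.1195 -0.0557
```

```bash
python3 -m jog '[[[-0.1,0.15,0,0,0],[-0.18,0.3,0,0,0],[-0.25,0.42,0,0,0],[-0.25,0.45,0.05,0,0],[-0.25,0.45,0.05,0,0],[-0.25,0.45,0.05,0,0]]]' 40; python3 -c "
from h import *
gor(-.067,.034,.0565)"
```

```text
time_s: 10.92
position: [0.6178, -0.0188, 0.1175]
tcp_rot: [0.235, -3.131, -0.004]
wrist_force: [0.0, -0.7, -1.6]
opening: 0.0149
shift [-0.023 -0.001  0.305] turn 0.002 | pos [ 0.6178 -0.0188  0.1175] jawyaw 98.6 tilt [-0.002  0.003 -1.   ] q7 1.95 F [ 0.  -0.7 -1.6] op 0.0149 t 10.9
rack TCP now -0.0714 0.0341
```

```bash
python3 -m jog '[[[-0.02,0,0.1,0,0],[-0.02,0,0.2,0,0],[-0.02,0,0.26,0,0],[-0.02,0,0.29,0,0],[-0.02,0,0.3,0,0],[-0.02,0,0.3,0,0],[-0.02,0,0.3,0,25],[-0.02,0,0.3,0,25],[-0.02,0,0.3,0,25],[-0.02,0,0.3,0,25]]]'; python3 -m jog '[[[0,0,0,0,0],[0,0,0,0,0],[0,0,0,0,0],[0,0,0,0,0],[0,0,0,0,0]]]' 15;  python3 -c "
from h import *
gor(-.057,.034,.0565)"
```

```text
time_s: 11.75
position: [0.6222, -0.0181, 0.0582]
tcp_rot: [0.235, -3.132, -0.004]
wrist_force: [-0.2, -0.0, -0.1]
opening: 0.0221
time_s: 12.17
position: [0.6224, -0.0179, 0.0586]
tcp_rot: [-0.235, 3.133, 0.005]
wrist_force: [-1.2, 2.0, 4.8]
opening: 0.0155
shift [-0.049 -0.001  0.01 ] turn 0.002 | pos [ 0.6224 -0.0179  0.0586] jawyaw 98.6 tilt [-0.     0.003 -1.   ] q7 1.98 F [-1.2  2.   4.8] op 0.0155 t 12.2
rack TCP now -0.0668 0.0342
```

```bash
python3 -m jog '[[[-0.015,0,0,0,0],[-0.03,0,0,0,0],[-0.03,0,0,0,0]]]'; python3 -m jog '[[[-0.015,0,0,0,0],[-0.03,0,0,0,0],[-0.03,0,0,0,0]]]';  python3 -m jog '[[[-0.015,0,0,0,0],[-0.025,0,0,0,0],[-0.025,0,0,0,0]]]'; python3 -c "
from h import *
gor(-.057,.034,.0565)"
```

```text
time_s: 12.42
position: [0.6253, -0.0175, 0.0584]
tcp_rot: [0.234, -3.126, -0.006]
wrist_force: [-11.5, -0.2, 13.2]
opening: 0.0158
time_s: 12.67
position: [0.628, -0.0172, 0.0581]
tcp_rot: [0.232, -3.119, -0.007]
wrist_force: [-11.7, 0.6, 13.3]
opening: 0.016
time_s: 12.92
position: [0.6304, -0.0169, 0.0577]
tcp_rot: [0.231, -3.114, -0.008]
wrist_force: [-3.2, 1.4, 0.3]
opening: 0.0163
shift [-0.009 -0.001  0.006] turn 0.001 | pos [ 0.6304 -0.0169  0.0577] jawyaw 98.5 tilt [-0.02   0.004 -1.   ] q7 1.97 F [-3.2  1.4  0.3] op 0.0163 t 12.9
rack TCP now -0.0588 0.0341
```

Forces alone don't settle it, so I'll release and look.

```bash
python3 -m jog '[[[0,0,0,0,35],[0,0,0,0,35],[0,0,0,0,35],[0,0,-0.2,0,35],[0,0,-0.4,0,35],[0,0,-0.5,0,35],[0,0,-0.5,0,35]]]' 40; python3 -c "
from h import *
go(.5475,-.4085,.12,103)"
```

```text
time_s: 13.5
position: [0.6355, -0.0179, 0.163]
tcp_rot: [0.231, -3.122, -0.008]
wrist_force: [0.9, 0.3, -0.4]
opening: 0.0306
shift [ 0.72  -1.868  0.212] turn -0.05 | pos [ 0.6355 -0.0179  0.163 ] jawyaw 98.5 tilt [-0.011  0.004 -1.   ] q7 1.92 F [ 0.9  0.3 -0.4] op 0.0306 t 13.5
```

```bash
python3 -m jog '[[[0.4,-1,0,0,60],[0.4,-1,0,0,60],[0.4,-1,0,0,60],[0.4,-1,0,0,60],[0.4,-1,0,-0.05,60],[0.4,-1,0,-0.05,60],[0.4,-1,0,-0.05,60]]]' >/dev/null; python3 -m jog '[[[0.33,-0.87,0.2,0,60],[0.33,-0.87,0.2,0,60],[0.33,-0.87,0.2,0,60],[0.33,-0.87,0.2,0,60],[0.33,-0.87,0.2,0,60],[0.33,-0.87,0.2,0,60],[0.33,-0.87,0.2,0,60]]]'; python3 -c "
from h import *
f=bot.grab_frame('top'); cv2.imwrite('pics/t4.png',cv2.resize(f['frame'][95:195,220:320,::-1],None,fx=6,fy=6,interpolation=cv2.INTER_CUBIC))
w=[np.r_[rack(x,y),z] for x,y,z in [(0,-.034,.0343),(-.118,-.034,.0343),(-.118,.034,.0343),(0,.034,.0343)]]
print(((proj(f,w)-[220,95]+.4)*6).round(0))
go(.5475,-.4085,.029,103)"
```

```text
time_s: 14.67
position: [0.5563, -0.4168, 0.1205]
tcp_rot: [0.339, -3.11, -0.007]
wrist_force: [1.0, -0.6, -0.1]
opening: 0.0527
[[345.  96.]
 [378. 352.]
 [229. 370.]
 [197. 115.]]
shift [0.037 0.039 0.46 ] turn -0.005 | pos [ 0.5575 -0.4149  0.1209] jawyaw 102.6 tilt [-0.013  0.004 -1.   ] q7 2.62 F [ 0.2  0.8 -0.2] op 0.0526 t 14.7
```

View pics/t4.png

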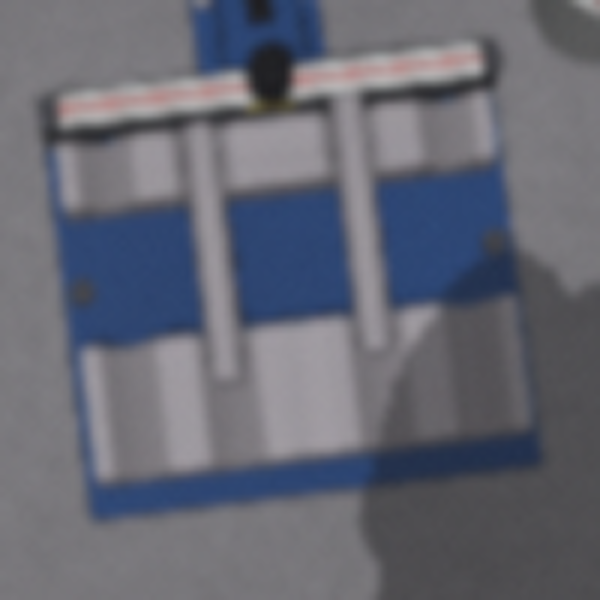

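A's rear end at (378,350) matches the prediction for stop contact. B's rear end at (227,378), against a predicted 370, is about 3 mm short, so I'll push B again after placing C. Taking C now.

```bash
python3 -m jog '[[[0.04,0.04,0.15,0,60],[0.04,0.04,0.3,0,60],[0.04,0.04,0.4,0,60],[0.04,0.04,0.46,0,60],[0.04,0.04,0.46,0,60],[0.04,0.04,0.46,0,60]]]'; python3 -m jog '[[[0,0,0,0,0],[0,0,0,0,0],[0,0,0,0,0],[0,0,0,0,0],[0,0,0,0,0],[0,0,0,0,0],[0,0,-0.1,0,0],[0,0,-0.2,0,0],[0,0,-0.4,0,0],[0,0,-0.5,0,0],[0,0,-0.5,0,0]]]' 40; python3 -c "
from h import *
gor(-.080,.078,.13)"
```

```text
time_s: 15.22
position: [0.5482, -0.4066, 0.0291]
tcp_rot: [0.347, -3.111, -0.009]
wrist_force: [0.1, -0.2, 0.1]
opening: 0.0524
time_s: 16.13
position: [0.5512, -0.4092, 0.1344]
tcp_rot: [0.347, -3.117, -0.002]
wrist_force: [0.5, -1.1, -1.3]
opening: 0.0151
shift [-0.728  2.054  0.021] turn 0.048 | pos [ 0.5512 -0.4092  0.1344] jawyaw 102.7 tilt [-0.006  0.    -1.   ] q7 2.62 F [ 0.5 -1.1 -1.3] op 0.0151 t 16.1
rack TCP now -0.1944 -0.3425
```

```bash
python3 -m jog '[[[0,0.2,0,0.01,0],[0,0.4,0,0.02,0],[0,0.6,0,0.04,0],[0,0.8,0,0.05,0],[0,1,0,0.05,0],[0,1,0,0.05,0],[0,1,0,0.05,0]]]' >/dev/null; python3 -m jog '[[[-0.15,0.2,0,0,0],[-0.3,0.4,0,0,0],[-0.4,0.6,0,0,0],[-0.5,0.8,0,0,0],[-0.55,0.93,0,0,0],[-0.55,0.93,0,0,0],[-0.55,0.93,0,0,0]]]'; python3 -c "
from h import *
gor(-.080,.078,.0565)"
```

```text
time_s: 17.3
position: [0.5895, -0.0067, 0.1326]
tcp_rot: [0.24, -3.125, -0.006]
wrist_force: [-0.3, -0.2, -1.8]
opening: 0.0151
shift [-0.093  0.137  0.38 ] turn 0.004 | pos [ 0.5895 -0.0067  0.1326] jawyaw 98.8 tilt [-0.008  0.003 -1.   ] q7 1.92 F [-0.3 -0.2 -1.8] op 0.0151 t 17.3
rack TCP now -0.0978 0.0501
```

```bash
python3 -m jog '[[[-0.09,0.14,0,0,0],[-0.09,0.14,0,0,0],[-0.09,0.14,0,0,0],[-0.09,0.14,0.1,0,0],[-0.09,0.14,0.2,0,0],[-0.09,0.14,0.3,0,0]]]'; python3 -c "
from h import *
gor(-.080,.078,.0568)"
```

```text
time_s: 17.8
position: [0.6025, 0.0207, 0.072]
tcp_rot: [0.235, -3.126, -0.004]
wrist_force: [-0.8, -1.0, -1.8]
opening: 0.0151
shift [-0.005  0.013  0.076] turn 0.002 | pos [0.6025 0.0207 0.072 ] jawyaw 98.6 tilt [-0.007  0.002 -1.   ] q7 1.91 F [-0.8 -1.  -1.8] op 0.0151 t 17.8
rack TCP now -0.0808 0.0753
```

```bash
python3 -m jog '[[[-0.005,0.013,0.05,0,0],[-0.005,0.013,0.075,0,0],[-0.005,0.013,0.075,0,0],[-0.005,0.013,0.075,0,25],[-0.005,0.013,0.075,0,25],[-0.005,0.013,0.075,0,25],[-0.005,0.013,0.075,0,25]]]'; python3 -m jog '[[[0,0,0,0,0],[0,0,0,0,0],[0,0,0,0,0],[0,0,0,0,0],[0,0,0,0,0]]]' 40; python3 -m jog '[[[-0.02,0,-0.003,0,0],[-0.035,0,-0.003,0,0],[-0.035,0,-0.003,0,0],[-0.035,0,-0.003,0,0]]]';  python3 -c "
from h import *
gor(-.070,.078,.0568)"
```

```text
time_s: 18.38
position: [0.6035, 0.0228, 0.0577]
tcp_rot: [0.234, -3.127, -0.003]
wrist_force: [-0.1, -0.9, 0.1]
opening: 0.022
time_s: 18.8
position: [0.6037, 0.0237, 0.0581]
tcp_rot: [0.235, -3.127, -0.005]
wrist_force: [-2.3, 4.9, 5.7]
opening: 0.015
time_s: 19.13
position: [0.6111, 0.0246, 0.0585]
tcp_rot: [0.235, -3.128, -0.004]
wrist_force: [0.9, 1.3, -0.6]
opening: 0.015
shift [-0.009  0.     0.008] turn 0.002 | pos [0.6111 0.0246 0.0585] jawyaw 98.6 tilt [-0.005  0.002 -1.   ] q7 1.91 F [ 0.9  1.3 -0.6] op 0.015 t 19.1
rack TCP now -0.0718 0.0779
```

```bash
python3 -m jog '[[[-0.01,0,0,0,0],[-0.015,0,0,0,0],[-0.015,0,0,0,0]]]'; python3 -m jog '[[[-0.01,0,0,0,0],[-0.02,0,0,0,0],[-0.02,0,0,0,0]]]';  python3 -c "
from h import *
gor(-.070,.078,.0568)"
```

```text
time_s: 19.38
position: [0.6138, 0.0252, 0.0582]
tcp_rot: [0.235, -3.127, -0.004]
wrist_force: [-1.6, 2.0, -0.6]
opening: 0.0149
time_s: 19.63
position: [0.615, 0.0254, 0.058]
tcp_rot: [0.235, -3.121, -0.005]
wrist_force: [-11.5, 1.4, 10.2]
opening: 0.015
shift [ 0.011 -0.001  0.006] turn 0.002 | pos [0.615  0.0254 0.058 ] jawyaw 98.6 tilt [-0.012  0.003 -1.   ] q7 1.91 F [-11.5   1.4  10.2] op 0.015 t 19.6
rack TCP now -0.0678 0.0782
```

```bash
python3 -m jog '[[[-0.01,0,0,0,0],[-0.02,0,0,0,0],[-0.02,0,0,0,0]]]';  python3 -m jog '[[[0,0,0,0,33],[0,0,0,0,33],[0,0,0,0,33],[0,0,0,0,33]]]'; python3 -c "
from h import *
gor(-.060,.034,.090)"
```

```text
time_s: 19.88
position: [0.6153, 0.0254, 0.058]
tcp_rot: [0.233, -3.113, -0.007]
wrist_force: [-15.3, -0.1, 15.3]
opening: 0.0151
time_s: 20.22
position: [0.616, 0.025, 0.0581]
tcp_rot: [0.233, -3.114, -0.006]
wrist_force: [-0.2, -0.4, -0.4]
opening: 0.0289
shift [-0.031 -0.218 -0.161] turn 0.002 | pos [0.616  0.025  0.0581] jawyaw 98.5 tilt [-0.019  0.002 -1.   ] q7 1.91 F [-0.2 -0.4 -0.4] op 0.0289 t 20.2
rack TCP now -0.0669 0.0777
```

C is solidly against the stop. Now back to B for the final push.

```bash
python3 -m jog '[[[0,0,-0.15,0,33],[0,0,-0.3,0,33],[0,-0.1,-0.3,0,33],[0,-0.22,-0.3,0,33],[0,-0.22,-0.3,0,33],[0,-0.22,-0.3,0,33],[0,-0.22,-0.15,0,33],[0,-0.22,-0.1,0,33],[0,-0.22,-0.1,0,33]]]'; python3 -c "
from h import *
gor(-.066,.034,.0578)"
```

```text
time_s: 20.97
position: [0.6209, -0.0173, 0.0749]
tcp_rot: [0.234, -3.109, -0.007]
wrist_force: [0.1, -0.3, 0.1]
opening: 0.029
shift [-0.013 -0.006  0.085] turn 0.002 | pos [ 0.6209 -0.0173  0.0749] jawyaw 98.6 tilt [-0.024  0.003 -1.   ] q7 1.97 F [ 0.1 -0.3  0.1] op 0.029 t 21.0
rack TCP now -0.0682 0.0351
```

```bash
python3 -m jog '[[[-0.01,-0.006,0.04,0,33],[-0.01,-0.006,0.085,0,33],[-0.01,-0.006,0.085,0,33],[-0.01,-0.006,0.085,0,0],[-0.01,-0.006,0.085,0,0],[-0.01,-0.006,0.085,0,0],[-0.01,-0.006,0.085,0,0],[-0.01,-0.006,0.085,0,0]]]' 40; python3 -m jog '[[[-0.01,0,-0.004,0,0],[-0.02,0,-0.004,0,0],[-0.02,0,-0.004,0,0]]]'; python3 -m jog '[[[-0.01,0,0,0,0],[-0.02,0,0,0,0],[-0.02,0,0,0,0]]]'; python3 -m jog '[[[-0.01,0,0,0,0],[-0.02,0,0,0,0],[-0.02,0,0,0,0]]]'; python3 -c "
from h import *
gor(-.066,.034,.0578)"
```

```text
time_s: 21.63
position: [0.6229, -0.0179, 0.0584]
tcp_rot: [0.234, -3.11, -0.007]
wrist_force: [-0.3, 0.5, 1.3]
opening: 0.0151
time_s: 21.88
position: [0.6273, -0.0173, 0.0591]
tcp_rot: [0.235, -3.11, -0.007]
wrist_force: [0.4, -0.0, -2.0]
opening: 0.0149
time_s: 22.13
position: [0.6283, -0.0172, 0.0585]
tcp_rot: [0.233, -3.103, -0.008]
wrist_force: [-9.5, 0.0, 6.8]
opening: 0.0149
time_s: 22.38
position: [0.6285, -0.0172, 0.0583]
tcp_rot: [0.232, -3.095, -0.01]
wrist_force: [-13.7, 0.9, 11.4]
opening: 0.0151
shift [ 0.027 -0.     0.004] turn 0.002 | pos [ 0.6285 -0.0172  0.0583] jawyaw 98.6 tilt [-0.038  0.003 -0.999] q7 1.97 F [-13.7   0.9  11.4] op 0.0151 t 22.4
rack TCP now -0.0606 0.034
```

B moved about 5 mm and now meets the stop firmly. Releasing, lifting and turning for the knob.

```bash
python3 -m jog '[[[0,0,0,0,33],[0,0,0,0,33],[0,0,0,0,33],[0,0,-0.2,0,33],[0,0,-0.4,0,33],[0,0,-0.5,0,33],[0,0,-0.5,0,33]]]' 40; python3 -m jog '[[[0,0,0,-0.25,50],[0,0,0,-0.5,50],[0,0,0,-0.75,50],[0,0,0,-1,50],[0,0,0,-1,50],[0,0,0,-1,50],[0,0,0,-1,50],[0,0,0,-1,50],[0,0,0,-1,50],[0,0,0,-1,50],[0,0,0,-1,50],[0,0,0,-1,50]]]'; python3 -m jog '[[[0,0,0,-0.15,50],[0,0,0,-0.15,50],[0,0,0,-0.15,50]]]'; python3 -c "
from h import *
gor(.005,0,.12,8.4)"
```

```text
time_s: 22.97
position: [0.6358, -0.018, 0.1637]
tcp_rot: [0.232, -3.104, -0.009]
wrist_force: [0.6, 0.9, -0.0]
opening: 0.0291
time_s: 23.97
position: [0.6346, -0.0169, 0.161]
tcp_rot: [2.165, -2.241, -0.044]
wrist_force: [-0.4, 0.5, -1.0]
opening: 0.0439
time_s: 24.22
position: [0.6348, -0.0172, 0.1608]
tcp_rot: [2.421, -1.97, -0.049]
wrist_force: [0.7, 0.9, -1.2]
opening: 0.0441
shift [ 0.185 -0.294  0.191] turn 0.037 | pos [ 0.6348 -0.0172  0.1608] jawyaw -168.3 tilt [-0.037  0.004 -0.999] q7 2.86 F [ 0.7  0.9 -1.2] op 0.0441 t 24.2
rack TCP now -0.0545 0.0331
```

```bash
python3 -c "
from h import *
print(bot.get_state()['joints'])"; python3 -m jog '[[[0,0,0,0.9,50],[0,0,0,0.9,50],[0,0,0,0.9,50],[0,0,0,0.9,50],[0,0,0,0.9,50],[0,0,0,0.9,50],[0,0,0,0.9,50],[0,0,0,0.9,50],[0,0,0,0.9,50],[0,0,0,0.9,50],[0,0,0,0.9,50],[0,0,0,0.9,50]]]'; python3 -m jog '[[[0,0,0,0.9,50],[0,0,0,0.9,50],[0,0,0,0.9,50],[0,0,0,0.9,50],[0,0,0,0.9,50],[0,0,0,0.9,50],[0,0,0,0.9,50],[0,0,0,0.9,50],[0,0,0,0.9,50],[0,0,0,0.9,50],[0,0,0,0.9,50],[0,0,0,0.9,50]]]'; python3 -c "
from h import *
print(bot.get_state()['joints'])
gor(.005,0,.12,8.4)"
```

```text
[ 0.53024811  0.69987682 -0.89313728  1.5862727   0.56118966  1.17296983
  2.85768843]
time_s: 25.22
position: [0.6348, -0.0168, 0.1601]
tcp_rot: [0.548, -3.057, -0.018]
wrist_force: [0.3, 0.1, 0.1]
opening: 0.0439
time_s: 26.22
position: [0.6348, -0.0164, 0.1592]
tcp_rot: [-1.578, -2.675, 0.022]
wrist_force: [-0.6, 0.2, 0.6]
opening: 0.0441
[ 0.11406303  0.54297555 -0.23065581  1.61775174  0.1275046   1.03359231
  0.35077077]
shift [-0.267  0.224  0.183] turn 0.228 | pos [ 0.6348 -0.0164  0.1592] jawyaw 28.9 tilt [-0.038  0.006 -0.999] q7 0.35 F [-0.6  0.2  0.6] op 0.0441 t 26.2
rack TCP now -0.0543 0.0339
```

```bash
python3 -m jog '[[[-0.27,0.22,0.1,0.23,62],[-0.27,0.22,0.1,0.23,62],[-0.27,0.22,0.1,0.23,62],[-0.27,0.22,0.1,0.23,62],[-0.27,0.22,0.18,0.23,62],[-0.27,0.22,0.18,0.23,62],[-0.27,0.22,0.18,0.23,62]]]'; python3 -c "
from h import *
f=bot.grab_frame('side'); cv2.imwrite('pics/s5.png',cv2.resize(f['frame'][150:270,240:400,::-1],None,fx=4,fy=4,interpolation=cv2.INTER_CUBIC))
gor(.005,0,.082,8.4)"
```

```text
time_s: 26.8
position: [0.697, -0.0416, 0.12]
tcp_rot: [-2.03, -2.353, 0.033]
wrist_force: [0.1, 0.4, -0.1]
opening: 0.0541
shift [-0.001  0.012  0.194] turn -0.0 | pos [ 0.6976 -0.0417  0.1208] jawyaw 8.4 tilt [-0.038  0.006 -0.999] q7 0.08 F [-0.1  0.2  0.4] op 0.0542 t 26.9
rack TCP now 0.0041 -0.0003
```

View pics/s5.png

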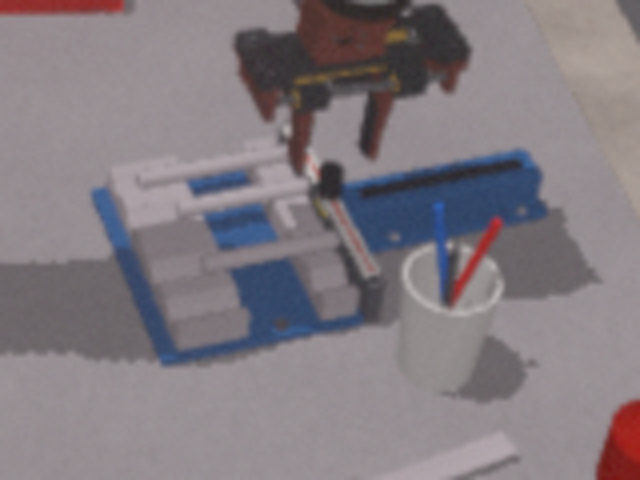

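The knob at (330,180) stands centred between the jaws, and all three bars run up to the stop. Lowering and gripping.

```bash
python3 -m jog '[[[0,0.01,0.1,0,62],[0,0.01,0.15,0,62],[0,0.01,0.19,0,62],[0,0.01,0.19,0,62],[0,0.01,0.19,0,62],[0,0.01,0.19,0,0],[0,0.01,0.19,0,0],[0,0.01,0.19,0,0],[0,0.01,0.19,0,0],[0,0.01,0.19,0,0],[0,0.01,0.19,0,0],[0,0.01,0.19,0,0]]]' 40; python3 -c "
from h import *
gor(-.14,0,.082,8.4)"
```

```text
time_s: 27.85
position: [0.6986, -0.0412, 0.0831]
tcp_rot: [-2.032, -2.353, 0.03]
wrist_force: [0.8, 0.5, 1.1]
opening: 0.0216
shift [-0.001 -0.725  0.031] turn -0.0 | pos [ 0.6986 -0.0412  0.0831] jawyaw 8.4 tilt [-0.037  0.006 -0.999] q7 0.07 F [0.8 0.5 1.1] op 0.0216 t 27.9
rack TCP now 0.0052 0.0
```

```bash
python3 -m jog '[[[0,-0.08,0.003,0,0],[0,-0.16,0.006,0,0],[0,-0.24,0.009,0,0],[0,-0.32,0.011,0,0],[0,-0.4,0.014,0,0],[0,-0.48,0.017,0,0],[0,-0.56,0.02,0,0],[0,-0.64,0.023,0,0],[0,-0.69,0.025,0,0],[0,-0.72,0.026,0,0],[0,-0.725,0.026,0,0],[0,-0.725,0.026,0,0]]]' 40; python3 -c "
from h import *
gor(-.14,0,.082,8.4)"
```

```text
time_s: 28.85
position: [0.5565, -0.062, 0.0831]
tcp_rot: [-2.034, -2.356, 0.026]
wrist_force: [6.1, 0.8, -9.0]
opening: 0.0212
shift [-0.001 -0.007  0.006] turn -0.0 | pos [ 0.5565 -0.062   0.0831] jawyaw 8.4 tilt [-0.033  0.007 -0.999] q7 0.09 F [ 6.1  0.8 -9. ] op 0.0212 t 28.9
rack TCP now -0.1385 0.0003
```

```bash
python3 -m jog '[[[0,-0.01,0,0,0],[0,-0.01,0,0,0],[0,-0.01,0,0,0],[0,-0.01,0,0,0],[0,-0.01,0,0,0],[0,-0.01,0,0,0],[0,-0.01,0,0,0],[0,-0.01,0,0,0],[0,-0.01,0,0,0],[0,-0.01,0,0,0],[0,-0.01,0,0,0],[0,-0.01,0,0,0]]]' 40; python3 -c "
from h import *
gor(-.14,0,.082,8.4)
f=bot.grab_frame('side'); cv2.imwrite('pics/s6.png',cv2.resize(f['frame'][150:270,240:400,::-1],None,fx=4,fy=4,interpolation=cv2.INTER_CUBIC))"
```

```text
time_s: 29.85
position: [0.5565, -0.062, 0.0831]
tcp_rot: [-2.035, -2.358, 0.022]
wrist_force: [7.7, 1.1, -8.6]
opening: 0.0214
shift [-0.001 -0.007  0.006] turn 0.0 | pos [ 0.5565 -0.062   0.0831] jawyaw 8.4 tilt [-0.029  0.007 -1.   ] q7 0.09 F [ 7.7  1.1 -8.6] op 0.0214 t 29.9
rack TCP now -0.1385 0.0002
```

View pics/s6.png

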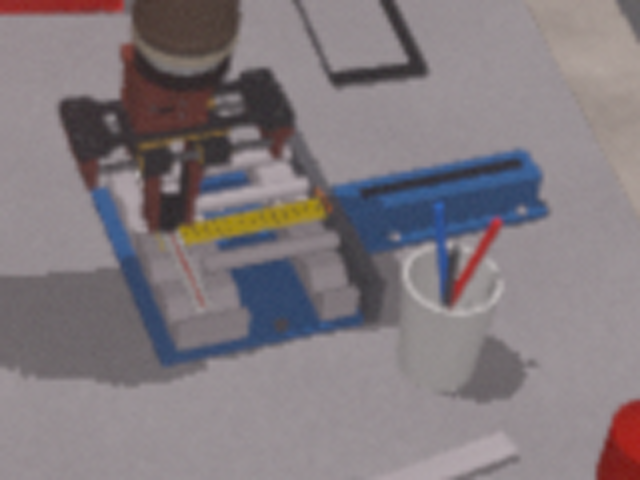

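The red mark at (322,200) is close to the stop face. I'll nudge about 1 mm further, then hold.

```bash
python3 -m jog '[[[0,-0.018,0,0,0],[0,-0.018,0,0,0],[0,-0.018,0,0,0],[0,-0.018,0,0,0],[0,-0.018,0,0,0],[0,-0.018,0,0,0],[0,-0.018,0,0,0],[0,-0.018,0,0,0],[0,-0.018,0,0,0],[0,-0.018,0,0,0],[0,-0.018,0,0,0],[0,-0.018,0,0,0]]]' 40; for i in 1 2; do python3 -m jog '[[[0,-0.01,0,0,0],[0,-0.01,0,0,0],[0,-0.01,0,0,0],[0,-0.01,0,0,0],[0,-0.01,0,0,0],[0,-0.01,0,0,0],[0,-0.01,0,0,0],[0,-0.01,0,0,0],[0,-0.01,0,0,0],[0,-0.01,0,0,0],[0,-0.01,0,0,0],[0,-0.01,0,0,0]]]' | grep -v rot; done;  python3 -c "
from h import *
gor(.005,0,.082,8.4)"
```

```text
time_s: 30.9
position: [0.5547, -0.0622, 0.0831]
tcp_rot: [-2.036, -2.36, 0.017]
wrist_force: [6.9, 0.4, -9.0]
opening: 0.0214
time_s: 31.9
position: [0.5545, -0.0622, 0.0831]
wrist_force: [8.2, 0.9, -8.1]
opening: 0.0211
time_s: 32.9
position: [0.5542, -0.0623, 0.0831]
wrist_force: [7.0, -0.6, -7.9]
opening: 0.0212
shift [-0.002  0.729 -0.007] turn 0.001 | pos [ 0.5542 -0.0623  0.0831] jawyaw 8.5 tilt [-0.019  0.008 -1.   ] q7 0.09 F [ 7.  -0.6 -7.9] op 0.0212 t 32.9
rack TCP now -0.1407 0.0003
```

```bash
python3 -c "
from h import *
f=bot.grab_frame('side')
for x in (-.135,-.14,-.145):
    print(x,((proj(f,[np.r_[rack(x,-.09),.0525],np.r_[rack(x,-.03),.0525]])-[240,150]+.4)*4).round(0).tolist())
g=f['frame'].astype(int); m=(g[...,0]-g[...,1]>25)&(g[...,0]-g[...,2]>15); m[:200]=0; m[:,:275]=0; m[:,300:]=0; m[235:]=0
v,u=np.nonzero(m); w=onplane(f,np.c_[u,v],.0525)[:,:2]-O
r=np.c_[w@[np.cos(TH),np.sin(TH)],w@[-np.sin(TH),np.cos(TH)]]; k=r[:,1]<-.03; print(k.sum(),np.median(r[k],0),r[k].std(0))
s=bot.grab_frame('side')"
```

```text
-0.135 [[208.0, 299.0], [184.0, 248.0]]
-0.14 [[202.0, 301.0], [178.0, 249.0]]
-0.145 [[196.0, 302.0], [172.0, 250.0]]
18 [-0.14215161 -0.06549577] [0.00118078 0.01932105]
```

The red line measures 141–142 mm from the face, by both TCP and camera, and the hold exceeded 3 s. I'll guide it home and let go.

```bash
python3 -m jog '[[[0,0.08,0,0,0],[0,0.16,0,0,0],[0,0.24,0,0,0],[0,0.32,0,0,0],[0,0.4,0,0,0],[0,0.48,-0.003,0,0],[0,0.56,-0.005,0,0],[0,0.64,-0.007,0,0],[0,0.7,-0.007,0,0],[0,0.725,-0.007,0,0],[0,0.725,-0.007,0,0]]]' 40; python3 -m jog '[[[0,0,0,0,62],[0,0,0,0,62],[0,0,0,0,62],[0,0,0,0,62],[0,0,0,0,62],[0,0,0,0,62]]]'; python3 -m jog '[[[0,0,-0.2,0,62],[0,0,-0.4,0,62],[0,0,-0.4,0,62],[0,-0.2,-0.4,0,62],[0,-0.4,-0.4,-0.2,62],[0,-0.6,-0.4,-0.2,62],[0,-0.6,-0.4,-0.4,62],[0,-0.6,-0.4,-0.5,62],[0,-0.6,-0.4,-0.6,62],[0,-0.6,-0.4,-0.7,62],[0,-0.6,-0.4,-0.8,62],[0,-0.6,-0.4,-0.8,62]]]'; python3 -c "
from h import *
gor(-.058,-.034,.09)"
```

```text
time_s: 33.92
position: [0.6984, -0.0413, 0.0829]
tcp_rot: [-2.039, -2.365, 0.01]
wrist_force: [-0.4, -0.5, 6.8]
opening: 0.0211
time_s: 34.42
position: [0.6981, -0.0413, 0.0827]
tcp_rot: [-2.039, -2.364, 0.011]
wrist_force: [-0.1, -0.8, 0.2]
opening: 0.0542
time_s: 35.42
position: [0.581, -0.0596, 0.165]
tcp_rot: [-0.646, -3.054, -0.005]
wrist_force: [-0.4, -0.5, -0.1]
opening: 0.0542
shift [-0.332  0.01   0.369] turn -0.359 | pos [ 0.581  -0.0596  0.165 ] jawyaw 66.1 tilt [-0.019  0.007 -1.   ] q7 1.01 F [-0.4 -0.5 -0.1] op 0.0542 t 35.4
rack TCP now -0.1138 -0.001
```

```bash
python3 -m jog '[[[-0.33,0,0,-0.1,35],[-0.33,0,0,-0.2,35],[-0.33,0,0,-0.3,35],[-0.33,0,0,-0.36,35],[-0.33,0,0.1,-0.36,35],[-0.33,0,0.2,-0.36,35],[-0.33,0,0.3,-0.36,35],[-0.33,0,0.37,-0.36,35],[-0.33,0,0.37,-0.36,35]]]'; python3 -c "
from h import *
gor(-.058,-.034,.0575)"
```

```text
time_s: 36.17
position: [0.6381, -0.0859, 0.0865]
tcp_rot: [0.231, -3.11, -0.015]
wrist_force: [0.3, -0.2, 0.0]
opening: 0.0309
shift [-0.019  0.005  0.145] turn 0.001 | pos [ 0.6381 -0.0859  0.0865] jawyaw 98.5 tilt [-0.023  0.008 -1.   ] q7 1.51 F [ 0.3 -0.2  0. ] op 0.0309 t 36.2
rack TCP now -0.0612 -0.0353
```

```bash
python3 -m jog '[[[-0.02,0.005,0.08,0,35],[-0.02,0.005,0.145,0,35],[-0.02,0.005,0.145,0,35],[-0.02,0.005,0.145,0,35],[-0.02,0.005,0.145,0,0],[-0.02,0.005,0.145,0,0],[-0.02,0.005,0.145,0,0],[-0.02,0.005,0.145,0,0],[-0.02,0.005,0.145,0,0],[-0.02,0.005,0.145,0,0]]]' 40; python3 -m jog '[[[0,0,-0.05,0,0],[0,0,-0.15,0,0],[0,0,-0.3,0,0],[0.1,0,-0.5,0,0],[0.2,0,-0.6,0,0],[0.2,0,-0.6,0,0]]]'; python3 -c "
from h import *
go(.485,.36,.165,85)"
```

```text
time_s: 37.0
position: [0.6418, -0.084, 0.0586]
tcp_rot: [0.231, -3.112, -0.015]
wrist_force: [-0.3, 0.4, 5.6]
opening: 0.0147
time_s: 37.5
position: [0.6045, -0.0917, 0.185]
tcp_rot: [0.23, -3.117, -0.01]
wrist_force: [1.4, -0.3, -2.4]
opening: 0.0148
shift [0.257 2.321 0.122] turn 0.149 | pos [ 0.6045 -0.0917  0.185 ] jawyaw 98.4 tilt [-0.017  0.005 -1.   ] q7 1.57 F [ 1.4 -0.3 -2.4] op 0.0148 t 37.5
```

A is held. Next time I'll back off before lifting, since the cross head overhangs the stop edge. Carrying A to the tray.

```bash
python3 -m jog '[[[0.02,0.2,0,0.03,0],[0.04,0.4,0,0.06,0],[0.07,0.6,0,0.09,0],[0.1,0.8,0,0.12,0],[0.11,1,0,0.15,0],[0.11,1,0,0.15,0],[0.11,1,0,0.15,0]]]' >/dev/null; python3 -m jog '[[[0,0.2,0,0,0],[0,0.4,0,0,0],[0,0.6,0,0,0],[0,0.8,0,0,0],[0,1,0,0,0],[0,1,0,0,0],[0,1,0,0,0]]]'; python3 -c "
from h import *
go(.485,.408,.14,85)"
```

```text
time_s: 38.67
position: [0.5684, 0.3074, 0.1868]
tcp_rot: [-0.123, -3.12, -0.009]
wrist_force: [0.6, -1.1, -3.5]
opening: 0.0146
shift [0.451 0.468 0.245] turn 0.006 | pos [0.5684 0.3074 0.1868] jawyaw 85.5 tilt [-0.018  0.006 -1.   ] q7 0.7 F [ 0.6 -1.1 -3.5] op 0.0146 t 38.7
```

```bash
python3 -m jog '[[[0.15,0.15,0,0,0],[0.3,0.3,0,0,0],[0.45,0.47,0,0,0],[0.45,0.47,0,0,0],[0.45,0.47,0.1,0,0],[0.45,0.47,0.25,0,0],[0.45,0.47,0.25,0,0]]]'; python3 -c "
from h import *
go(.485,.408,.037,85)
f=bot.grab_frame('top'); cv2.imwrite('pics/t5.png',cv2.resize(f['frame'][90:250,60:320,::-1],None,fx=3,fy=3,interpolation=cv2.INTER_CUBIC))"
```

```text
time_s: 39.25
position: [0.4847, 0.4038, 0.1337]
tcp_rot: [-0.125, -3.116, 0.002]
wrist_force: [-0.1, -0.5, -3.1]
opening: 0.0146
shift [-0.011  0.022  0.483] turn 0.004 | pos [0.4847 0.4038 0.1337] jawyaw 85.4 tilt [-0.024 -0.001 -1.   ] q7 0.46 F [-0.1 -0.5 -3.1] op 0.0146 t 39.2
```

View pics/t5.png

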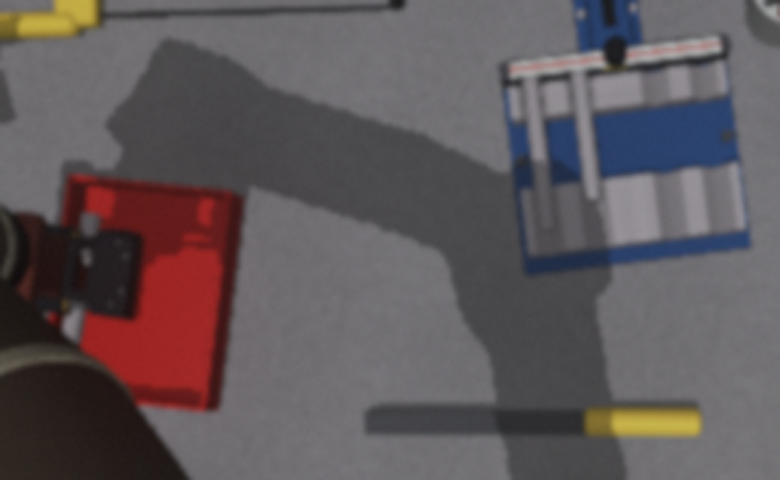

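The gauge is home at (615,55), and B and C are still in grooves 3 and 4. A is held over the tray. Lowering and releasing.

```bash
python3 -m jog '[[[-0.01,0,0.15,0,0],[-0.01,0,0.3,0,0],[-0.01,0,0.4,0,0],[-0.01,0,0.46,0,0],[-0.01,0,0.475,0,0],[-0.01,0,0.475,0,0],[-0.01,0,0.475,0,30],[-0.01,0,0.475,0,30],[-0.01,0,0.475,0,30]]]'; python3 -m jog '[[[0,0,-0.2,0,35],[0,0,-0.4,0,35],[0,0,-0.65,0,35],[0,0,-0.65,0,35],[0,-0.3,-0.65,0,35],[0,-0.6,-0.65,0,35],[0,-0.8,-0.65,-0.1,35],[0,-1,-0.65,-0.15,35],[0,-1,-0.65,-0.15,35],[0,-1,-0.65,-0.15,35]]]'; python3 -c "
from h import *
gor(-.060,.034,.14)"
```

```text
time_s: 40.05
position: [0.486, 0.4053, 0.0428]
tcp_rot: [-0.126, -3.119, -0.003]
wrist_force: [-0.4, 0.3, 0.3]
opening: 0.0259
time_s: 40.88
position: [0.473, 0.198, 0.1728]
tcp_rot: [0.23, -3.113, 0.001]
wrist_force: [0.6, 0.1, -0.6]
opening: 0.0311
shift [-0.617 -1.179  0.15 ] turn 0.001 | pos [0.473  0.198  0.1728] jawyaw 98.5 tilt [-0.02  -0.002 -1.   ] q7 0.99 F [ 0.6  0.1 -0.6] op 0.0311 t 40.9
rack TCP now -0.1831 0.2696
```

```bash
python3 -m jog '[[[-0.5,-0.95,0,0,35],[-0.5,-0.95,0,0,35],[-0.5,-0.95,0,0,35],[-0.5,-0.95,0,0,35],[-0.5,-0.95,0,0,35],[-0.6,-0.99,0,0,35],[-0.6,-0.99,0,0,35],[-0.6,-0.99,0,0,35]]]'; python3 -c "
from h import *
gor(-.060,.034,.09)"
```

```text
time_s: 41.55
position: [0.6219, 0.0191, 0.1702]
tcp_rot: [0.226, -3.114, -0.0]
wrist_force: [-0.1, 1.5, 0.6]
opening: 0.0308
shift [-0.017 -0.185  0.4  ] turn -0.001 | pos [0.6219 0.0191 0.1702] jawyaw 98.3 tilt [-0.019 -0.001 -1.   ] q7 1.36 F [-0.1  1.5  0.6] op 0.0308 t 41.5
rack TCP now -0.0619 0.0709
```

```bash
python3 -m jog '[[[-0.015,-0.185,0,0,35],[-0.015,-0.185,0,0,35],[-0.015,-0.185,0.2,0,35],[-0.015,-0.185,0.4,0,35],[-0.015,-0.185,0.4,0,35],[-0.015,-0.185,0.4,0,35]]]'; python3 -c "
from h import *
gor(-.060,.034,.0575)"
```

```text
time_s: 42.05
position: [0.6269, -0.0155, 0.0893]
tcp_rot: [0.229, -3.11, -0.002]
wrist_force: [0.8, 0.6, 0.6]
opening: 0.0309
shift [-0.014 -0.01   0.159] turn 0.0 | pos [ 0.6269 -0.0155  0.0893] jawyaw 98.4 tilt [-0.023 -0.001 -1.   ] q7 1.38 F [0.8 0.6 0.6] op 0.0309 t 42.0
rack TCP now -0.062 0.036
```

```bash
python3 -m jog '[[[-0.014,-0.01,0,0,31],[-0.014,-0.01,0.05,0,31],[-0.014,-0.01,0.1,0,31],[-0.014,-0.01,0.157,0,31],[-0.014,-0.01,0.157,0,31],[-0.014,-0.01,0.157,0,0],[-0.014,-0.01,0.157,0,0],[-0.014,-0.01,0.157,0,0],[-0.014,-0.01,0.157,0,0],[-0.014,-0.01,0.157,0,0],[-0.014,-0.01,0.157,0,0]]]' 40; python3 -m jog '[[[0.025,0,-0.01,0,0],[0.05,0,-0.02,0,0],[0.05,0,-0.15,0,0],[0.05,0,-0.3,0,0],[0.05,0,-0.45,0,0],[0.15,0,-0.6,0,0],[0.2,0,-0.65,0,0],[0.2,0,-0.65,0,0]]]'; python3 -c "
from h import *
go(.485,.355,.185,85)"
```

```text
time_s: 42.97
position: [0.6293, -0.0169, 0.0581]
tcp_rot: [0.229, -3.11, -0.002]
wrist_force: [-0.3, 1.1, -0.9]
opening: 0.0151
time_s: 43.63
position: [0.5923, -0.0232, 0.1925]
tcp_rot: [0.228, -3.115, 0.001]
wrist_force: [1.0, -0.5, -2.1]
opening: 0.0146
shift [0.254 1.949 0.044] turn 0.149 | pos [ 0.5923 -0.0232  0.1925] jawyaw 98.4 tilt [-0.019 -0.002 -1.   ] q7 1.45 F [ 1.  -0.5 -2.1] op 0.0146 t 43.6
```

```bash
python3 -m jog '[[[0.02,0.2,0,0.03,0],[0.04,0.4,0,0.06,0],[0.07,0.6,0,0.09,0],[0.1,0.8,0,0.12,0],[0.11,1,0,0.15,0],[0.11,1,0,0.15,0],[0.11,1,0,0.15,0]]]' >/dev/null; python3 -m jog '[[[0.1,0.2,0,0,0],[0.2,0.4,0,0,0],[0.25,0.6,0,0,0],[0.3,0.8,0,0,0],[0.33,0.9,0,0,0],[0.33,0.9,0,0,0],[0.33,0.9,0,0,0]]]'; python3 -c "
from h import *
go(.485,.355,.1,85)
f=bot.grab_frame('top'); np.savez('/tmp/t.npz',**{k:np.array(v) for k,v in f.items()})"
```

```text
time_s: 44.8
position: [0.4888, 0.3599, 0.1918]
tcp_rot: [-0.126, -3.118, 0.005]
wrist_force: [-0.1, -1.0, -2.6]
opening: 0.0154
shift [ 0.007 -0.024  0.46 ] turn 0.004 | pos [0.4888 0.3599 0.1918] jawyaw 85.4 tilt [-0.021 -0.002 -1.   ] q7 0.54 F [-0.1 -1.  -2.6] op 0.0154 t 44.8
```

```bash
python3 -m jog '[[[0.01,-0.05,0.15,0,0],[0.01,-0.05,0.3,0,0],[0.01,-0.05,0.45,0,0],[0.01,-0.05,0.6,0,0],[0.01,-0.05,0.65,0,0],[0.01,-0.05,0.65,0,0]]]'; python3 -m jog '[[[0,0,0.05,0,0],[0,0,0.1,0,0],[0,0,0.115,0,0],[0,0,0.115,0,0]]]';  python3 -c "
from h import *
go(.485,.35,.037,85)"
```

```text
time_s: 45.35
position: [0.4839, 0.3443, 0.0591]
tcp_rot: [-0.134, -3.114, 0.014]
wrist_force: [0.6, -0.4, -2.2]
opening: 0.0151
time_s: 45.68
position: [0.4841, 0.3438, 0.0368]
tcp_rot: [-0.135, -3.116, 0.014]
wrist_force: [0.2, -0.3, -1.7]
opening: 0.0147
shift [-0.002  0.031 -0.001] turn 0.0 | pos [0.4841 0.3438 0.0368] jawyaw 85.0 tilt [-0.023 -0.008 -1.   ] q7 0.45 F [ 0.2 -0.3 -1.7] op 0.0147 t 45.7
```

```bash
python3 -m jog '[[[0,0.02,0,0,25],[0,0.02,0,0,25],[0,0.02,0,0,25],[0,0.02,0,0,25],[0,0.02,-0.2,0,25],[0,0.02,-0.4,0,25],[0,0.02,-0.6,0,25],[0,0.02,-0.8,0,25],[0,0.02,-1,0,25],[0,0.02,-1,0,25]]]'; python3 -m jog '[[[0.8,1,0,0,40],[0.8,1,0,0,40],[0.8,1,0,0,40],[0.8,1,0,0,40],[0.8,1,0,0,40],[0.8,1,0,0,40],[0.8,1,0,0,40],[0.8,1,0,0,40]]]'; python3 -m jog '[[[0.8,0.2,0,0,40],[0.8,0.2,0,0,40],[0.8,0.2,0,0,40],[0.8,0.2,0,0,40],[0.8,0.2,0,0,40],[0.8,0.2,0,0,40]]]'; python3 -c "
from h import *
f=bot.grab_frame('top'); cv2.imwrite('pics/t6.png',cv2.resize(f['frame'][20:250,50:430,::-1],None,fx=2,fy=2,interpolation=cv2.INTER_CUBIC))
cv2.imwrite('pics/t7.png',cv2.resize(f['frame'][95:195,220:320,::-1],None,fx=6,fy=6,interpolation=cv2.INTER_CUBIC))
w=[np.r_[rack(x,.078),.0343] for x in (0,-.140)]
print(((proj(f,w)-[220,95]+.4)*6).round(0))"
```

```text
time_s: 46.52
position: [0.4915, 0.3522, 0.2453]
tcp_rot: [-0.135, -3.125, 0.002]
wrist_force: [0.8, 0.9, -0.2]
opening: 0.0223
time_s: 47.18
position: [0.3452, 0.5684, 0.2469]
tcp_rot: [-0.125, -3.124, -0.0]
wrist_force: [-0.2, 0.6, 0.3]
opening: 0.0353
time_s: 47.68
position: [0.1866, 0.6212, 0.2496]
tcp_rot: [-0.118, -3.124, -0.001]
wrist_force: [-0.0, -0.7, 0.4]
opening: 0.0353
[[101. 127.]
 [138. 430.]]
```

View pics/t6.png

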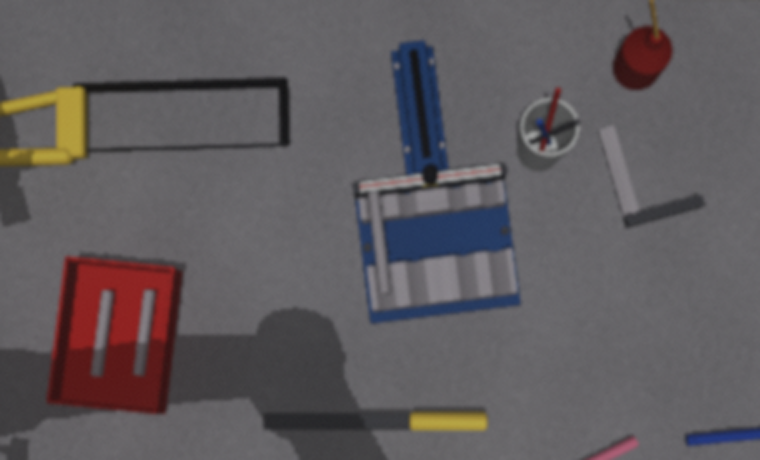

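View pics/t7.png

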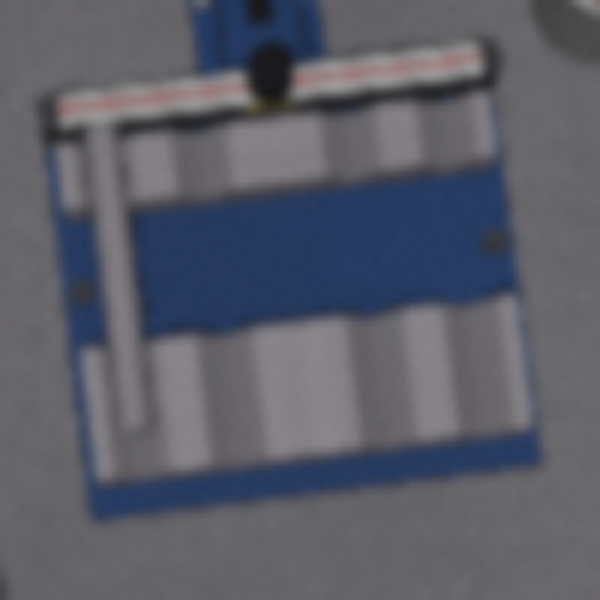

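Both short bars lie in the tray at (103,333) and (146,333). C is in groove 4 with its rear end at row 430, exactly as predicted for stop contact. The gauge is home, and the file, square and cup stand as before. Handing in.

```bash
python3 -c "
from bench import bot
print(bot.finish_job())"
```

```text
the job is handed in; nothing more can be done
None
```

The job is finished and handed in at about 48 s of the 210 s allowed; no verdict was reported.

- **Bars found:** There were three on the bench: two short and one full-length.
- **Against the stop:** I laid them in grooves 2, 3 and 4. Bar B (short, groove 3) first ended about 3 mm short of the stop, so I pushed it again until it met the stop firmly. All three met the stop with about 14 N or more before I touched the gauge.
- **Gauge:** I pulled it about 146 mm (target 145 ± 4) and held it there for over 2 s. Before that it stood at about 144 mm for a further second. The camera put the red line at about 142 mm from the stop face and the arm position at about 141 mm. I then guided it home and let go.
- **Final picture:** Both short bars lie in the red tray. The full-length bar is in groove 4 with its rear end where stop contact predicts. The gauge is home, and the file, square and cup look undisturbed.

Three things were less than clean:
- **Lift of the first short bar:** I lifted it straight up while its end was about 2 mm under the cross head. It may have brushed it, though no high force showed in the readings at the ends of the moves.
- **Last joint near its limit:** Turning for the knob took it to 2.8577 of 2.86 rad. It stayed within range and I turned it back.
- **Tilt:** The tool was up to about 2° off vertical after pushing, with no visible effect.

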